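Set a stepped spindle up in two V-blocks for a run-out check

TASK

Set the spindle up on the iron surface plate for a run-out check. Stand the two V-blocks on the plate in line with the middle of the stop block, the taller one next to the stop under the spindle's thin journal and the lower one under its thick journal, and lay the spindle in both grooves so that it lies level and square to the stop, its threaded thin end pointing at the stop and no more than a centimetre from it. Stand the scribing block upright on the plate behind the spindle (on the side away from you) with one end of its scriber above the middle of the spindle's collar, and leave the tin, the micrometer and the caliper where they are.

Things in the scene. Friction and masses are not known exactly. Their poses are not given: they have to be found in the camera images.
- iron_plate: dark grey cast-iron surface plate with green painted sides, fixed, 180 mm deep (its x, away from the robot at yaw 0) by 320 mm long (its y) by 30 mm high; origin at the centre of its underside, so its working face is 30 mm above the origin
- stop_block: ground steel set-up block with holes, fixed on the plate at one of its two ends, 75 mm (its x, across the plate) by 25 mm (its y, along the plate's length) by 50 mm high; origin at the centre of its underside; the spindle's end faces the middle of the 75 mm wide side that looks to the plate's middle
- vblock_tall: the larger steel V-block, 50 mm along its groove (x) by 60 mm across (y) by 40 mm high, 0.55 kg, origin at the centre of its underside; the 90-degree groove on top runs along x, 32 mm wide at the top, its bottom 24 mm above the underside; the same turned half round
- vblock_low: the smaller steel V-block, 42 mm along its groove (x) by 51 mm across (y) by 34 mm high, 0.38 kg, origin at the centre of its underside; the 90-degree groove on top runs along x, 27 mm wide at the top, its bottom 21 mm above the underside; the same turned half round
- spindle: turned steel spindle 178 mm long, 0.6 kg, lying level in the wooden stand; origin on its axis mid-collar (balance point), x along the axis to the thin threaded end, any roll about x. Diameters: collar 38 mm, x -12 to 12; thick journal 26, x -74 to -12; thin journal 22, x 12 to 78; thread 16, x 78 to 104. Level in the V-blocks with its axis 40 mm above the plate face; slopes if they are swapped
- spindle_stand: wooden stand, fixed, 136 mm (x, along the spindle) by 62 mm by 52 mm high, origin at the centre of its underside; two notched cheeks 46 mm either side of the middle hold the spindle, axis 56.5 mm above the bench, collar free between them. Behind the stand and the row of parts rises the fixed tool chest, 425 mm high, its front at world x = 0.55 m from y = -0.03 to 0.43 m
- gauge: scribing block, 0.6 kg: base x -24 to 36, y -27 to 43 mm, 22 high; upright 10 mm pillar at x 6, y 8, top 212 mm up (grip its top 50 mm). Origin on the underside. Thin bent scriber along y at x -10, 120 to 155 mm up, points at y 78 and y -78; either will do (with the -78 one in use the base stands farther from the V-blocks)
- marking_tin: small round yellow tin with a cream lid, 61 mm in diameter, 50 mm high, loose, standing at the end of the plate opposite the stop; origin at the centre of its underside; must not be moved
- micrometer: micrometer, 43 by 138 by 16 mm, lying loose on the bench behind the plate; origin at the centre of its underside; must not be moved
- caliper: outside caliper with two curved legs, 100 by 149 by 14 mm, lying loose on the bench behind the plate; origin at the centre of its underside; must not be moved

How it is judged:
At the end, for the whole second after the job is handed in: Blocks flat, tall centre 36-66 mm from collar (thin side), low 31-66 mm; spindle in both grooves, level to 1.7 deg, axis 36.5-43 mm above plate, square to stop (7 deg), in line to 15 mm, thin end within 14 mm of it; gauge upright behind, a point within 14 mm of collar middle; all at rest (x of vblock_tall in the frame of spindle between 0.036 and 0.066 m and x of vblock_low in the frame of spindle between -0.066 and -0.031 m and height (world z) of vblock_tall between 0.027 and 0.034 m and angle between each of vblock_tall, vblock_low's own z axis and vertical below 0.05 rad and angle between the x axis of each of vblock_tall, vblock_low and the x axis of spindle, either way round below 0.14 rad and height (world z) of vblock_low between 0.027 and 0.034 m and height (world z) of spindle between 0.0665 and 0.073 m and angle between spindle's own x axis and vertical between 1.5408 and 1.6008 rad and x of stop_block in the frame of spindle between 0.113 and 0.131 m and x of spindle in the frame of stop_block between -0.015 and 0.015 m and angle between the x axis of spindle and the y axis of stop_block, either way round below 0.12 rad and height (world z) of gauge between 0.027 and 0.034 m and angle between gauge's own z axis and vertical below 0.04 rad and x of gauge in the frame of iron_plate above 0 m and x of spindle in the frame of gauge between -0.024 and 0.004 m and (y of spindle in the frame of gauge between 0.064 and 0.092 m or y of spindle in the frame of gauge between -0.092 and -0.064 m) and angular speed of spindle below 0.3 rad/s and linear speed of each of spindle, vblock_tall, vblock_low, gauge below 0.02 m/s); the robot touches nothing.
It fails at once if the tin is moved by more than 15 mm (distance of marking_tin from where it was at the start of the episode above 0.015 m).
It fails at once if the micrometer is moved by more than 15 mm (distance of micrometer from where it was at the start of the episode above 0.015 m).
It fails at once if the caliper is moved by more than 15 mm (distance of caliper from where it was at the start of the episode above 0.015 m).
It also fails if it takes over 120 s, if anything falls off the work surface, if the arm or the gripper's body presses on something with over 40 N, if the wrist force passes 120 N, or if a joint passes its speed limit or range.

ROBOT

A 6-joint arm with a two-finger parallel gripper is mounted at the origin on a cart in front of the work surface, level with it; the furniture and walls round the work are solid. World frame = base frame: x ahead of the robot, y to its left, z up, the work surface at z = 0. Lengths are in m, angles in rad, forces in N, time in s.
With the tool pointing down it reaches from about 0.375 to 0.925 m from the base axis. Payload 5.7 kg.
Tool frame: the origin (TCP) lies on the front face of the gripper's body, between the roots of the fingers; the fingertips stand 80 mm ahead of it and the grasp point (between the pads) lies 61 mm ahead of it; z points along the fingers, y is the line along which they close (so a half turn about z gives the same grasp; the last joint's range is limited). The gripper opens to 88 mm and grips with 3 to 60 N. Pads are 20 mm wide; open, the fingers measure 115 mm over their backs; the gripper's body (75 mm by 178 mm) begins 61 mm behind the grasp point.
Start: joints at [1.194, 0.359, 1.51, -0, 1.272, -0.115], TCP at [0.155, 0.58, 0.303] pointing down, gripper open.
Joint ranges: [-2.97, 2.97], [-1.01, 2.36], [0.21, 2.38], [-0.96, 4.11], [0.2, 2.71], [-2.98, 2.98]. Speed limits (rad/s): [2.39, 2.39, 3.14, 3.14, 3.14, 3.14].

INTERFACE

Orientations are given as [roll, pitch, yaw] about the fixed x, y, z axes, in that order (R = Rz(yaw) Ry(pitch) Rx(roll)).
In Python, from workcell import bot, let_go, clamp, inverse_kinematics, status, eyes gives the robot as it stands. Calls block until the motion is done:
- bot.movep(position, orientation): joint-space move of the TCP to a pose.
- bot.servo_line(position, rot=None, v=0.15, contact_N=None): straight line of the TCP; rot=None keeps the orientation; v is the mean speed in m/s. With contact_N (N) it stops when the force on the tool has changed by that much, and returns True; else False.
- bot.set_joints(angles): joint-space move.
- let_go() and clamp(force=None): open the fingers fully, or close them until they stop; force is the grip in N (None keeps the last).
- bot.sleep(seconds).
- inverse_kinematics(position, orientation): joint angles nearest the present ones, or None.
- status.state(): the state.
- eyes.read_camera(name): name is "scene" or "top" or "wrist"; returns a dict with "frame" (420x560x3 uint8, red, green, blue), "intrinsics" (3x3 intrinsics, pixels), "k1" (the pictures are not rectified: a ray, as slopes to the right and down, at radius r is drawn at 1 + k1 r^2 times it, then the intrinsics apply), "R" (3x3) and "t" (3): a world point X has camera coordinates R X + t. Camera axes: x right, y down, z forward; pixel columns grow to the right and rows downward; lengths in m; the calibration is good to about 2 mm. A picture is of the moment at which its call begins. There is no depth.
A pose or a line that the arm cannot do raises bot.Unreachable and nothing moves.
- bot.hand_in(): hands the job in; it is judged then, once.
The state is a dict: "clock": time; "qpos": joint angles; "joint_vel": joint speeds; "effort": joint torques, N m; "tcp_pos": TCP position; "tcp_rot": TCP orientation; "contact_force": force on the tool from outside, world axes, zero at the start; "wrist_torque": the same for the moment, N m; "grip_width": opening from 0.0 (shut) to 1.0 (fully open); "grip_force": force on a finger pad.
Only numpy, scipy, OpenCV 4.12 (cv2) and the standard library are available. Lean on these libraries where they do the work, as an engineer would, in place of code of your own. Each camera call takes 0.05 s, during which the arm holds its last target. There are 200 camera calls.

## Working session

There is one attempt and no reset: what is moved stays moved. The work goes in short steps, each a Python script; the robot and the scene stay as the last script left them, time stands still between calls to the robot, and variables do not carry over. Pictures are saved under pics/ and viewed, at most 14 in all, crops included, and the job is handed in when it is done.

```bash
mkdir -p pics; ls
python3 - <<'E'
from workcell import bot,eyes,status
import cv2,pickle
for n in ("scene","top"):
    d=eyes.read_camera(n); pickle.dump(d,open(f"pics/{n}0.pkl","wb"))
    cv2.imwrite(f"pics/{n}0.png",d["frame"][:,:,::-1]); print(n,d["intrinsics"],d["k1"],d["R"],d["t"])
print(status.state())
E
```

```text
pics
scene [[388.92742249   0.         281.94534477]
 [  0.         388.92742249 208.17868272]
 [  0.           0.           1.        ]] 0.011904189770581358 [[ 0.74685519 -0.66446074  0.02644334]
 [-0.28395172 -0.35461531 -0.89085319]
 [ 0.60131418  0.65782969 -0.45352106]] [-0.39783562  0.24011578  0.74572209]
top [[503.02413542   0.         274.87659333]
 [  0.         503.02413542 207.10145994]
 [  0.           0.           1.        ]] -0.16699814936191043 [[-6.01455044e-03 -9.99981630e-01  7.51365780e-04]
 [-9.83249536e-01  5.77703154e-03 -1.82172930e-01]
 [ 1.82165243e-01 -1.83446833e-03 -9.83266220e-01]] [0.05009845 0.5742558  1.39454072]
{'clock': 0.1, 'qpos': array([ 1.19391028e+00,  3.59417039e-01,  1.51134711e+00, -1.04057148e-05,
        1.27250349e+00, -1.15089383e-01]), 'joint_vel': array([ 0.00077957, -0.0018475 , -0.00144907,  0.00084062,  0.00024476,
       -0.00193017]), 'effort': array([ 5.69710428e-04, -5.16361785e+01, -2.71405345e+01,  6.79205032e-02,
        2.77325884e-02, -4.28303383e-05]), 'tcp_pos': array([0.15510613, 0.57908012, 0.30189432]), 'tcp_rot': array([-3.13992761e+00, -1.82471641e-04,  2.87979890e+00]), 'contact_force': array([ 0.33857798, -0.73274279,  0.09515788]), 'wrist_torque': array([ 0.00913132,  0.04829969, -0.05202309]), 'grip_force': 0.0, 'grip_width': 1.0007533281502292}
```

View pics/scene0.png

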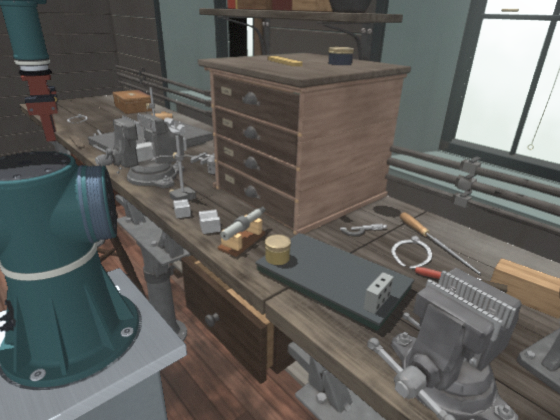

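View pics/top0.png

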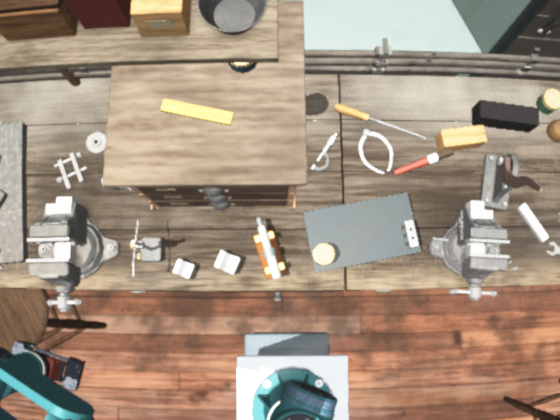

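The scene view shows the spindle in its stand beside the plate. In the top view the plate spans about (305–420, 195–270), with the stop at (410,233), tin (324,254), stand (268,250), tall V-block (228,262), low V-block (184,268) and gauge base (147,249). Next I'll get coarse positions and then wrist views from above.

```bash
cat > h.py <<'E'
import numpy as np,cv2
def rays(d,px):
    K=d["intrinsics"];px=np.atleast_2d(np.array(px,float))
    q=np.c_[(px[:,0]-K[0,2])/K[0,0],(px[:,1]-K[1,2])/K[1,1]]
    p=q.copy()
    for _ in range(20): p=q/(1+d["k1"]*(p**2).sum(1,keepdims=True))
    R=d["R"];return -R.T@d["t"], np.c_[p,np.ones(len(p))]@R
def onplane(d,px,z):
    c,v=rays(d,px); return c+v*((z-c[2])/v[:,2])[:,None]
def proj(d,X):
    c=np.atleast_2d(X)@d["R"].T+d["t"];p=c[:,:2]/c[:,2:];p=p*(1+d["k1"]*(p**2).sum(1,keepdims=True))
    return p*np.diag(d["intrinsics"])[:2]+d["intrinsics"][:2,2]
E
python3 - <<'E'
from h import *
import pickle
np.set_printoptions(precision=4,suppress=True)
d=pickle.load(open("pics/top0.pkl","rb"))
for n,p,z in [("platec",[(305,212),(410,194),(420,253),(315,271)],.03),("stop",[(410,233)],.08),("tin",[(324,254)],.05),("stand",[(268,250)],.056),("tall",[(228,262)],.04),("low",[(184,268)],.034),("gbase",[(147,249)],.022)]:
    print(n,onplane(d,p,z)[:,:2].tolist())
f=d["frame"][180:300,110:440,::-1]
cv2.imwrite("pics/c1.png",cv2.resize(f,(800,291),interpolation=cv2.INTER_CUBIC))
E
```

```text
platec [[0.563692033249066, -0.041223100316355406], [0.6160341790690163, -0.3556056033171588], [0.43994057944313514, -0.3763595604220613], [0.39178977640328766, -0.06725657979257321]]
stop [[0.4926547942670876, -0.33546310344549407]]
tin [[0.4386546195673394, -0.09213604811219606]]
stand [[0.4506146147582666, 0.06688762728146722]]
tall [[0.4182975822100211, 0.18144081602517512]]
low [[0.40159780910620047, 0.3088230430105403]]
gbase [[0.45761447438378827, 0.42196879029494955]]
```

View pics/c1.png

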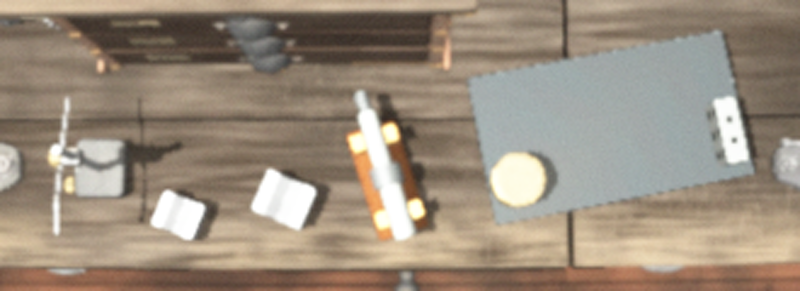

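The top view shows the threaded end of the spindle pointing up, towards the chest. Next, wrist views above each part.

Run:
```python
from workcell import bot,eyes,status,inverse_kinematics
from h import *
import pickle
np.set_printoptions(precision=3,suppress=True)
for p in [(.45,.42),(.41,.18),(.45,.07),(.5,-.2),(.5,-.3)]:
    for yaw in (0,1.57,3.14,-1.57):
        q=inverse_kinematics([*p,.36],[np.pi,0,yaw]); print(p,yaw,q)
for n,p in [("w_gauge",(.40,.40)),("w_tall",(.41,.22)),("w_spin",(.43,.07)),("w_plate",(.48,-.2))]:
    for yaw in (np.pi,0):
        try: bot.movep([*p,.40],[np.pi,0,yaw]);break
        except bot.Unreachable: print("unr",n,yaw)
    bot.sleep(.3)
    d=eyes.read_camera("wrist");pickle.dump(d,open(f"pics/{n}.pkl","wb"));cv2.imwrite(f"pics/{n}.png",d["frame"][:,:,::-1])
    print(n,yaw,-d["R"].T@d["t"],d["R"][2],status.state()["clock"],status.state()["tcp_pos"])
im=[cv2.imread(f"pics/{n}.png") for n in ("w_gauge","w_tall","w_spin","w_plate")]
cv2.imwrite("pics/m1.png",cv2.resize(np.vstack([np.hstack(im[:2]),np.hstack(im[2:])]),(800,600)))
```

```text
(0.45, 0.42) 0 [ 0.639  0.337  1.398 -0.     1.406  2.21 ]
(0.45, 0.42) 1.57 [ 0.639  0.337  1.398 -0.     1.406  0.64 ]
(0.45, 0.42) 3.14 [ 0.639  0.337  1.398  0.     1.406 -0.93 ]
(0.45, 0.42) -1.57 [ 0.639  0.337  1.398  0.     1.406 -2.504]
(0.41, 0.18) 0 [ 0.259  0.081  1.736 -0.     1.325  1.83 ]
(0.41, 0.18) 1.57 [ 0.259  0.081  1.736 -0.     1.325  0.26 ]
(0.41, 0.18) 3.14 [ 0.259  0.081  1.736  0.     1.325 -1.31 ]
(0.41, 0.18) -1.57 [ 0.259  0.081  1.736  0.     1.325 -2.883]
(0.45, 0.07) 0 [ 0.002  0.093  1.722 -0.     1.327  1.573]
(0.45, 0.07) 1.57 [ 0.002  0.093  1.722 -0.     1.327  0.003]
(0.45, 0.07) 3.14 [ 0.002  0.093  1.722  0.     1.327 -1.567]
(0.45, 0.07) -1.57 None
(0.5, -0.2) 0 [-0.509  0.221  1.563 -0.     1.358  1.062]
(0.5, -0.2) 1.57 [-0.509  0.221  1.563  0.     1.358 -0.508]
(0.5, -0.2) 3.14 [-0.509  0.221  1.563  0.     1.358 -2.078]
(0.5, -0.2) -1.57 [-0.509  0.221  1.563 -0.     1.358  2.632]
(0.5, -0.3) 0 [-0.659  0.289  1.47  -0.     1.383  0.912]
(0.5, -0.3) 1.57 [-0.659  0.289  1.47   0.     1.383 -0.658]
(0.5, -0.3) 3.14 [-0.659  0.289  1.47   0.     1.383 -2.228]
(0.5, -0.3) -1.57 [-0.659  0.289  1.47  -0.     1.383  2.482]
w_gauge 3.141592653589793 [0.316 0.401 0.482] [ 0.306  0.    -0.952] 1.6583 [0.4 0.4 0.4]
w_tall 3.141592653589793 [0.326 0.221 0.482] [ 0.306  0.001 -0.952] 2.7583 [0.41  0.221 0.4  ]
w_spin 3.141592653589793 [0.346 0.072 0.482] [ 0.306  0.001 -0.952] 3.7667 [0.43  0.071 0.4  ]
w_plate 3.141592653589793 [ 0.397 -0.199  0.483] [ 0.307  0.001 -0.952] 5.1833 [ 0.48  -0.199  0.4  ]
```

View pics/m1.png

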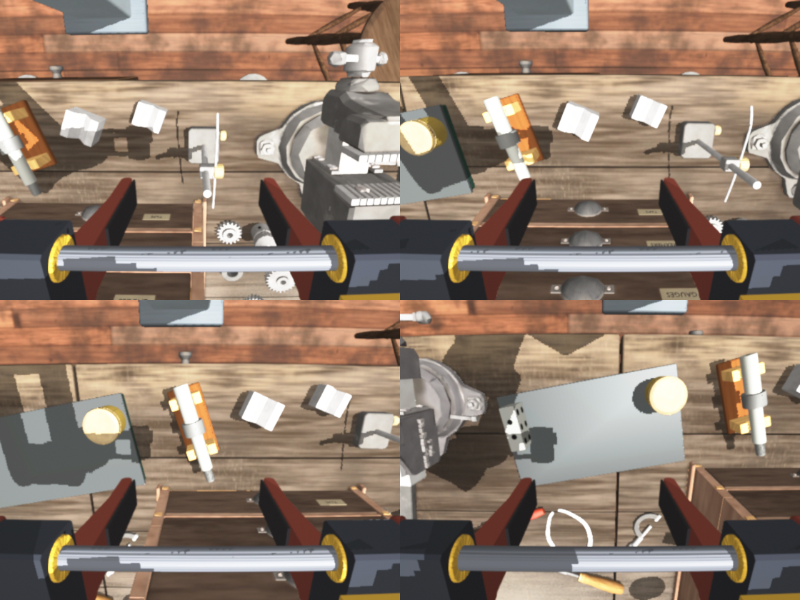

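Each wrist view has the part in its upper half, upside down (world +x points down and +y right). I'll crop closer to read corners.

Run:
```python
import cv2,numpy as np
def c(n,x,y,w,h,s): return cv2.resize(cv2.imread(f"pics/w_{n}.png")[y:y+h,x:x+w],(w*s,h*s),interpolation=cv2.INTER_CUBIC)
a=np.hstack([c("spin",210,70,290,130,2)[:, :].copy()]);a=cv2.resize(a,(800,359))
b=c("plate",120,70,300,200,1)
b=cv2.resize(b,(480,320));g=cv2.resize(c("gauge",230,130,120,170,1),(226,320))
print(a.shape)
cv2.imwrite("pics/c2.png",a)
cv2.imwrite("pics/c3.png",c("plate",120,70,300,200,2)); cv2.imwrite("pics/c4.png",c("gauge",230,130,120,170,3))
```

```text
(359, 800, 3)
```

View pics/c2.png

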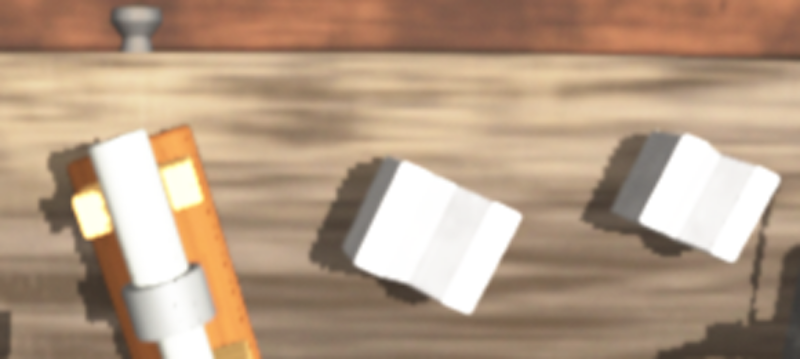

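View pics/c3.png

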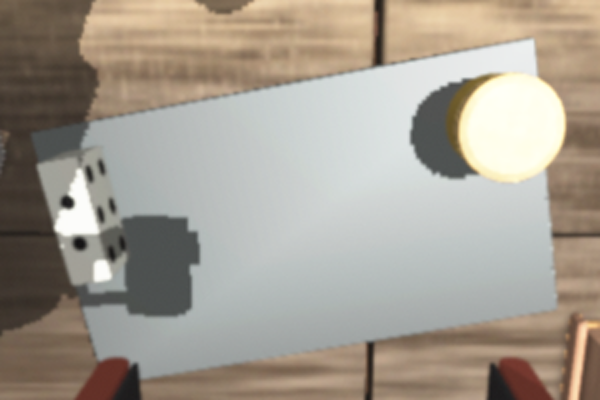

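View pics/c4.png

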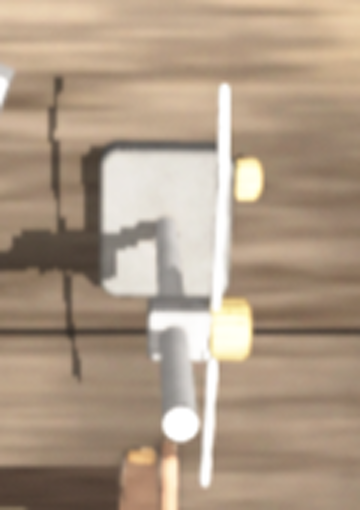

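Run:
```python
from h import *
import pickle
np.set_printoptions(precision=4,suppress=True)
L=lambda n:pickle.load(open(f"pics/w_{n}.pkl","rb"))
def P(n,pts,s,o,z): return onplane(L(n),np.array(pts)/s+o,z)[:,:2]
def quad(name,q):
    e=np.roll(q,-1,0)-q; print(name,"c",q.mean(0),"len",np.linalg.norm(e,axis=1),"ang",np.arctan2(e[:,1],e[:,0]))
s=800/290
quad("tall",P("spin",[(402,159),(522,214),(470,315),(354,262)],s,(210,70),.04))
quad("low",P("spin",[(688,132),(780,180),(735,263),(638,222)],s,(210,70),.034))
quad("plate",P("plate",[(33,132),(535,38),(557,306),(100,380)],2,(120,70),.03))
quad("stop",P("plate",[(37,163),(81,151),(113,282),(75,287)],2,(120,70),.08))
print("stopface bottom",P("plate",[(102,147),(127,255)],2,(120,70),.03))
a=P("spin",[(120,140),(169,302)],s,(210,70),.0565);t=P("spin",[(295,249)],1,(0,0),.0565)
print("spin",a,t,np.linalg.norm(a[0]-a[1]),np.linalg.norm(t-a[1]))
for u in (a[1]-a[0],t[0]-a[1],t[0]-a[0]):print(np.arctan2(u[1],u[0]))
quad("gb",P("gauge",[(101,143),(228,143),(229,297),(99,297)],3,(230,130),.022))
print("pillar",P("gauge",[(180,424)],3,(230,130),.212)); print("tin",P("plate",[(513,127)],2,(120,70),.05))
```

```text
tall c [0.4204 0.1873] len [0.0611 0.051  0.0609 0.0501] ang [ 1.1672 -0.3918 -1.9889  2.7554]
low c [0.4026 0.3141] len [0.0509 0.0414 0.0526 0.0443] ang [ 1.1493 -0.3618 -1.936   2.7399]
plate c [ 0.5049 -0.2048] len [0.3177 0.1766 0.3218 0.1751] ang [ 1.7522  0.1805 -1.3943 -2.9845]
stop c [ 0.4937 -0.3363] len [0.0268 0.0791 0.0235 0.0761] ang [ 1.8254  0.1502 -1.4328 -2.9494]
stopface bottom [[ 0.4565 -0.3325]
 [ 0.5279 -0.322 ]]
spin [[0.3761 0.0447]
 [0.4466 0.0654]] [[0.5397 0.0964]] 0.07340767696157789 0.09815883277676275
0.28589830402549593
0.32074668121539057
0.3058364538179646
gb c [0.4578 0.4124] len [0.0561 0.0729 0.0602 0.0729] ang [ 1.5733  0.0339 -1.5685  3.1201]
pillar [[0.4591 0.4128]]
tin [[ 0.4412 -0.078 ]]
```

```bash
cat > r.py <<'E'
from workcell import bot,let_go,clamp,inverse_kinematics,status,eyes
from h import *
pi=np.pi
YS=.17; S=np.array([.4935,-.336]); U=np.array([-np.sin(YS),np.cos(YS)]); V=np.array([np.cos(YS),np.sin(YS)])
def go(p,z,yaw): bot.movep([p[0],p[1],z+.061],[pi,0,yaw])      # z: grasp-point height
def line(p,z,v=.15,c=None): return bot.servo_line([p[0],p[1],z+.061],v=v,contact_N=c)
def rep(s):
    t=status.state(); print(s,"t",round(t["clock"],1),"pos",np.round(t["tcp_pos"],4),"w",round(t["grip_width"]*88,1),"gf",round(t["grip_force"],1),"F",np.round(t["contact_force"],1))
def pick(p,z,yaw,F,up=.26,hi=.2):
    let_go(); go(p,hi,yaw); line(p,z,.12); rep("at"); clamp(F); rep("clamped"); line(p,up,.15); rep("lifted")
def place(p,z,yaw,hi=.2):
    go(p,hi,yaw); line(p,z+.004,.12); h=line(p,z-.005,.02,8); rep(f"down {h}"); let_go(); line(p,hi+.03,.2)
E
python3 - <<'E'
from r import *
pick([.4204,.1873],.024,-.388+pi,40)
go([.42,.0],.25,2.2)
place(S+.0725*U,.054,YS+pi/2)
go([.42,.0],.25,2.2)
rep("end")
E
```

```text
at t 8.6 pos [0.4208 0.1874 0.0855] w 87.9 gf 0.0 F [-0.7 -0.1 -0. ]
clamped t 9.1 pos [0.4202 0.1871 0.0851] w 59.7 gf 39.9 F [-0.1 -2.2  4.8]
lifted t 10.8 pos [0.4199 0.1872 0.3202] w 59.9 gf 39.9 F [ 0.3 -0.6 -5. ]
down True t 14.3 pos [ 0.4818 -0.2649  0.115 ] w 59.4 gf 39.9 F [-0.6 -0.1  5.3]
end t 17.1 pos [ 0.4207 -0.0006  0.3109] w 88.2 gf 0.0 F [ 0.1 -0.1 -0.2]
```

Run:
```python
from r import *
import pickle
pick([.4026,.3141],.022,-.385+pi,40)
go([.42,.0],.25,2.2)
place(S+.1695*U,.052,YS+pi/2)
bot.movep([.48,-.2,.40],[pi,0,pi]); bot.sleep(.2)
d=eyes.read_camera("wrist");pickle.dump(d,open("pics/w_p2.pkl","wb"))
cv2.imwrite("pics/p2.png",cv2.resize(d["frame"][70:270,120:420,::-1],(800,533),interpolation=cv2.INTER_CUBIC))
bot.movep([.42,.09,.35],[pi,0,pi]); bot.sleep(.2)
d=eyes.read_camera("wrist");pickle.dump(d,open("pics/w_s2.pkl","wb"))
cv2.imwrite("pics/s2.png",cv2.resize(d["frame"][60:300,180:400,::-1],(550,600),interpolation=cv2.INTER_CUBIC))
rep("end")
```

```text
at t 20.1 pos [0.403  0.3143 0.0835] w 88.1 gf 0.0 F [-0.   0.2  0.2]
clamped t 20.8 pos [0.4022 0.3137 0.083 ] w 51.1 gf 40.0 F [-1.2 -2.5  2.5]
lifted t 22.5 pos [0.4022 0.3139 0.3201] w 51.1 gf 40.0 F [-1.5 -0.6 -3.2]
down True t 26.1 pos [ 0.4654 -0.1693  0.1128] w 50.9 gf 40.0 F [-0.  -0.1  3.4]
end t 30.9 pos [0.4206 0.0892 0.3501] w 88.0 gf 0.0 F [-0.2 -0.4 -0.1]
```

View pics/p2.png

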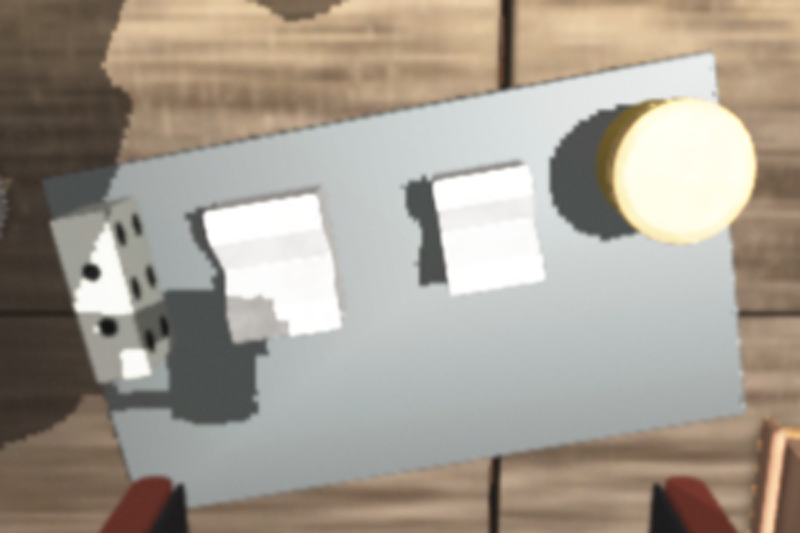

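View pics/s2.png

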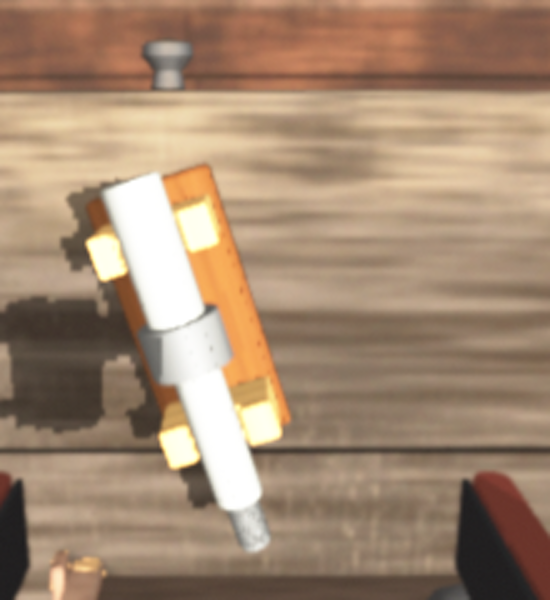

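Both V-blocks stand in line with the stop at about (275,265) and (490,228); the spindle collar is at about (187,345) in its crop. Measuring those.

Run:
```python
from r import *
import pickle
np.set_printoptions(precision=4,suppress=True)
L=lambda n:pickle.load(open(f"pics/w_{n}.pkl","rb"))
def P(n,pts,s,o,z): return onplane(L(n),np.array(pts)/s+o,z)[:,:2]
def quad(name,q):
    e=np.roll(q,-1,0)-q;c=q.mean(0); print(name,"c",c,"U",(c-S)@U,"V",(c-S)@V,"len",np.linalg.norm(e,axis=1),"ang",np.arctan2(e[:,1],e[:,0])-pi/2)
s=800/300;o=(120,70)
quad("tall",P("p2",[(204,210),(319,190),(342,326),(232,343)],s,o,.07))
quad("low",P("p2",[(433,180),(528,162),(545,278),(452,296)],s,o,.064))
quad("stop",P("p2",[(50,220),(109,202),(150,378),(99,382)],s,o,.08))
c=P("p2",[(686,171)],s,o,.08)[0];print("tin",c,(c-S)@U,(c-S)@V)
a=P("s2",[(133,181),(187,344.5),(257,549)],2.5,(180,60),.0565)
print("spin",a,np.linalg.norm(np.diff(a,axis=0),axis=1),[np.arctan2(u[1],u[0]) for u in (a[1]-a[0],a[2]-a[1],a[2]-a[0])])
```

```text
tall c [ 0.4824 -0.2624] U 0.07444009109535636 V 0.0015253453411498438 len [0.0511 0.0614 0.0508 0.0609] ang [ 0.1682 -1.4312 -2.9835 -4.5683]
low c [ 0.4662 -0.167 ] U 0.17119030182612635 V 0.0016859583601840668 len [0.042  0.0523 0.0426 0.0527] ang [ 0.1874 -1.3886 -2.9441 -4.5428]
stop c [ 0.4932 -0.3368] U -0.0007664951660691276 V -0.00048383953369845036 len [0.0272 0.0795 0.0234 0.0744] ang [ 0.281  -1.4331 -3.0594 -4.5257]
tin [ 0.4384 -0.0862] 0.25555033620718454 -0.012082407078066602
spin [[0.3753 0.0446]
 [0.4465 0.0658]
 [0.548  0.0972]] [0.0742 0.1063] [np.float64(0.2900489260823261), np.float64(0.29978522318922307), np.float64(0.2957821896282884)]
```

Run:
```python
from r import *
import pickle
p=np.array([.4466,.0657]); y=.296+pi
let_go(); go(p,.2,y); line(p,.0595,.1); rep("at"); clamp(45); rep("clamped"); line(p,.2,.12); rep("lifted")
line([.40,.052],.2,.15)
bot.movep([.40,-.06,.261],[pi,0,YS+pi/2])
t=S+.122*U+.0015*V
go(t,.16,YS+pi/2); line(t,.079,.1); bot.sleep(.2)
d=eyes.read_camera("scene");cv2.imwrite("pics/a1.png",cv2.resize(d["frame"][200:340,220:440,::-1],(800,509),interpolation=cv2.INTER_CUBIC))
rep("above")
```

```text
at t 33.1 pos [0.447  0.0657 0.1209] w 88.0 gf 0.0 F [-0.5  0.2  0.5]
clamped t 34.0 pos [0.4466 0.0657 0.1205] w 37.2 gf 45.0 F [ 0.5 -0.7  0.4]
lifted t 35.3 pos [0.446  0.0657 0.2603] w 37.3 gf 45.0 F [-0.2 -0.1 -6.8]
above t 39.0 pos [ 0.4746 -0.2157  0.1405] w 37.5 gf 45.0 F [ 0.   0.2 -4.7]
```

View pics/a1.png

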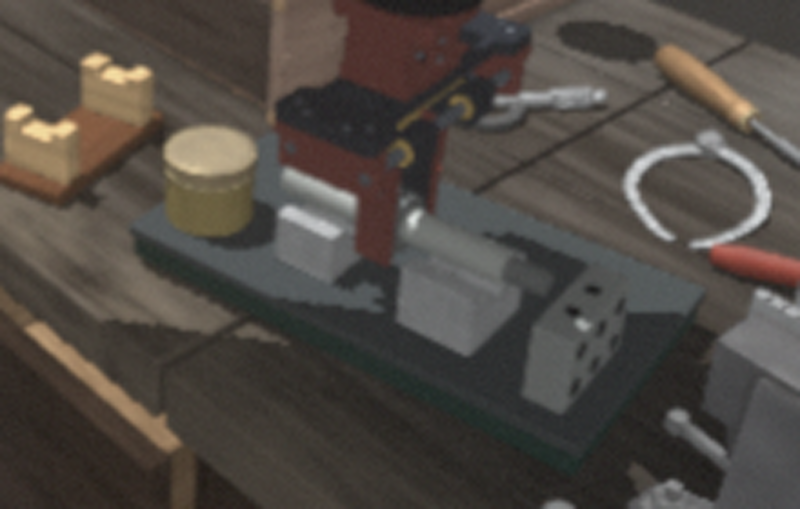

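The spindle hangs level over both blocks, with the thread (530,275) just clear of the stop. Lowering it now.

Run:
```python
from r import *
import pickle
t=S+.122*U+.0015*V
print(line(t,.066,.02,10)); rep("down"); let_go(); bot.sleep(.2); line(t,.2,.15)
bot.movep([.48,-.2,.40],[pi,0,pi]); bot.sleep(.2)
d=eyes.read_camera("wrist");pickle.dump(d,open("pics/w_p3.pkl","wb"))
a=cv2.resize(d["frame"][70:270,120:420,::-1],(800,533),interpolation=cv2.INTER_CUBIC)
bot.movep([.39,.413,.38],[pi,0,pi]); bot.sleep(.2)
d=eyes.read_camera("wrist");pickle.dump(d,open("pics/w_g2.pkl","wb"))
cv2.imwrite("pics/p3.png",a);cv2.imwrite("pics/g2.png",cv2.resize(d["frame"][120:320,200:380,::-1],(540,600),interpolation=cv2.INTER_CUBIC))
rep("end")
```

```text
True
down t 39.4 pos [ 0.4737 -0.2156  0.1339] w 37.4 gf 45.0 F [-1.5 -1.6  1.4]
end t 45.5 pos [0.3904 0.4126 0.38  ] w 88.2 gf 0.0 F [0.5 0.4 0.2]
```

View pics/p3.png

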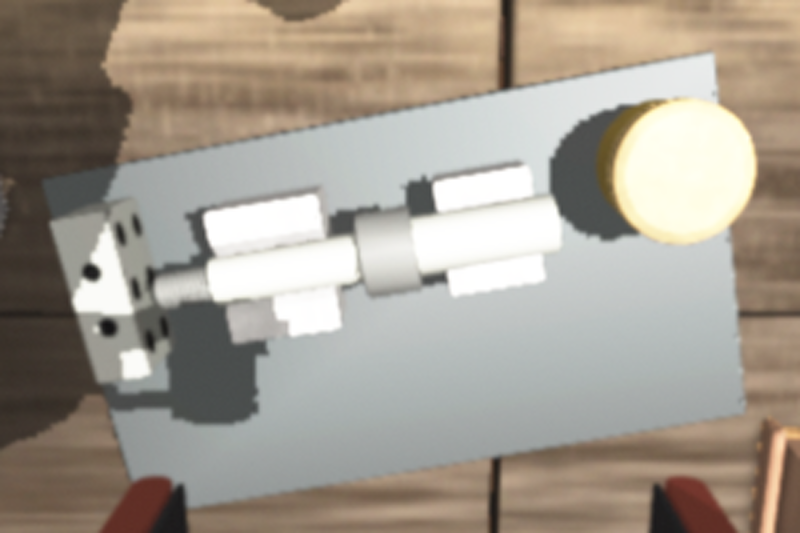

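View pics/g2.png

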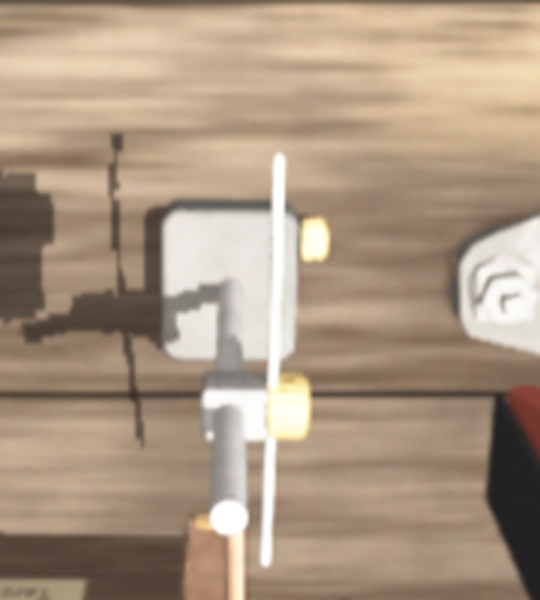

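The spindle lies in both grooves, with the thread end near the stop face at (155,290) and the collar at (389,252). The gauge base spans (163–296, 202–358), with the pillar top at (229,517).

Run:
```python
from r import *
import pickle
np.set_printoptions(precision=4,suppress=True)
L=lambda n:pickle.load(open(f"pics/w_{n}.pkl","rb"))
def P(n,pts,s,o,z): return onplane(L(n),np.array(pts)/s+o,z)[:,:2]
s=800/300;o=(120,70)
a=P("p3",[(559,224),(389,252),(155,290)],s,o,.07)
for q in a: print("spin",q,(q-S)@U,(q-S)@V)
d=a[2]-a[0];print(np.arctan2(d[1],d[0]),YS-pi/2,np.linalg.norm(np.diff(a,axis=0),axis=1))
q=P("g2",[(162,202),(297,203),(297,357),(162,358)],3,(200,120),.022);e=np.roll(q,-1,0)-q
print("base",q.mean(0),np.linalg.norm(e,axis=1),np.arctan2(e[:,1],e[:,0]))
print("pillar",P("g2",[(229,517)],3,(200,120),.212),P("g2",[(231,283)],3,(200,120),.022))
for pt,yw in (((.459,.413),pi),((.459,.413),0),((.55,-.2),pi+YS),((.55,-.2),YS)):
  print(inverse_kinematics([*pt,.25],[pi,0,yw]),inverse_kinematics([*pt,.36],[pi,0,yw]))
```

```text
spin [ 0.4624 -0.1373] 0.20114114363218563 0.002935235107253136
spin [ 0.4748 -0.2116] 0.1258126099815919 0.0026262201847406276
spin [ 0.4918 -0.3162] 0.01975788481289108 0.001717119307800593
-1.40751192720518 -1.4007963267948966 [0.0753 0.1061]
base [0.4569 0.4132] [0.0576 0.0711 0.0604 0.072 ] [ 1.5631  0.0194 -1.5628  3.122 ]
pillar [[0.4588 0.413 ]] [[0.4574 0.4138]]
[ 0.6209  0.4326  1.5319  0.      1.1771 -0.9499] [ 0.6209  0.3404  1.3937  0.      1.4075 -0.9499]
[ 0.6209  0.4326  1.5319 -0.      1.1771  2.1917] [ 0.6209  0.3404  1.3937 -0.      1.4075  2.1917]
[-0.4668  0.3894  1.605   0.      1.1472 -2.2076] [-0.4668  0.2918  1.465   0.      1.3849 -2.2076]
[-0.4668  0.3894  1.605  -0.      1.1472  0.934 ] [-0.4668  0.2918  1.465  -0.      1.3849  0.934 ]
```

Run:
```python
from r import *
p=[.4585,.413]; y=pi+.01
go(p,.29,y); line(p,.19,.08); rep("at"); clamp(55); rep("clamped"); line(p,.34,.1); rep("lifted")
line([.40,.38],.34,.15)
for w,yy in (([.41,.15],.05),([.42,-.08],.1),([.48,-.2],.16)): go(w,.34,y+yy)
t=S+.1085*U+.085*V; np.save("gt.npy",t)
go(t,.34,YS+pi); line(t,.232,.1); bot.sleep(.3)
d=eyes.read_camera("scene");cv2.imwrite("pics/a2.png",cv2.resize(d["frame"][150:350,220:440,::-1],(660,600),interpolation=cv2.INTER_CUBIC))
rep("above")
```

```text
at t 47.3 pos [0.4588 0.4132 0.2516] w 87.9 gf 0.0 F [ 0.4 -0.2  0.5]
clamped t 48.5 pos [0.4585 0.4126 0.2509] w 9.0 gf 55.0 F [ 0.4 -2.4  0.6]
lifted t 50.1 pos [0.4583 0.4128 0.4002] w 9.3 gf 55.0 F [ 1.  -0.  -6.6]
above t 55.1 pos [ 0.559  -0.2147  0.2933] w 9.2 gf 55.0 F [-0.1  0.2 -5.6]
```

View pics/a2.png

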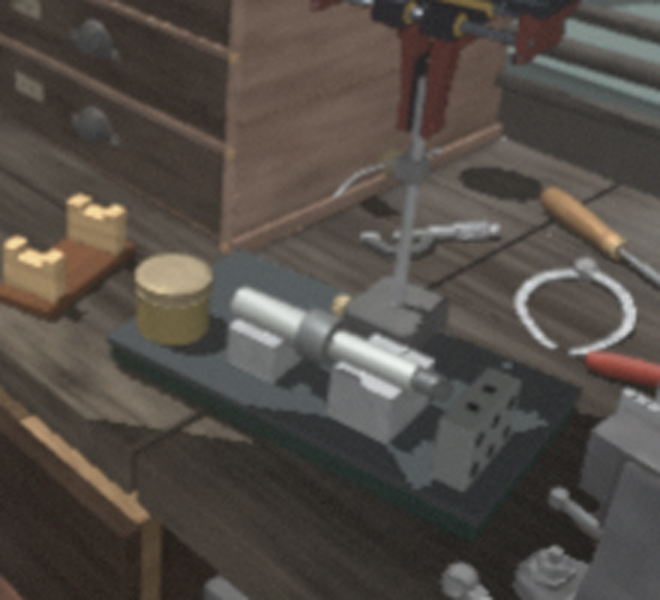

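The gauge hangs behind the spindle, base at (395,310), and the lean of the pillar fits the perspective. Setting it down.

Run:
```python
from r import *
import pickle
t=np.load("gt.npy")
print(line(t,.212,.02,10)); rep("down"); let_go(); bot.sleep(.3); line(t,.33,.1)
bot.movep([.43,-.2,.45],[pi,0,pi]); bot.sleep(.3)
d=eyes.read_camera("wrist");pickle.dump(d,open("pics/w_f.pkl","wb"));cv2.imwrite("pics/f.png",cv2.resize(d["frame"][60:300,100:420,::-1],(800,600),interpolation=cv2.INTER_CUBIC))
d=eyes.read_camera("scene");pickle.dump(d,open("pics/w_fs.pkl","wb"));cv2.imwrite("pics/fs.png",cv2.resize(d["frame"][150:350,220:440,::-1],(660,600),interpolation=cv2.INTER_CUBIC))
```

```text
True
down t 55.8 pos [ 0.5592 -0.2146  0.2809] w 9.2 gf 55.0 F [0.8 1.9 5.7]
```

View pics/f.png

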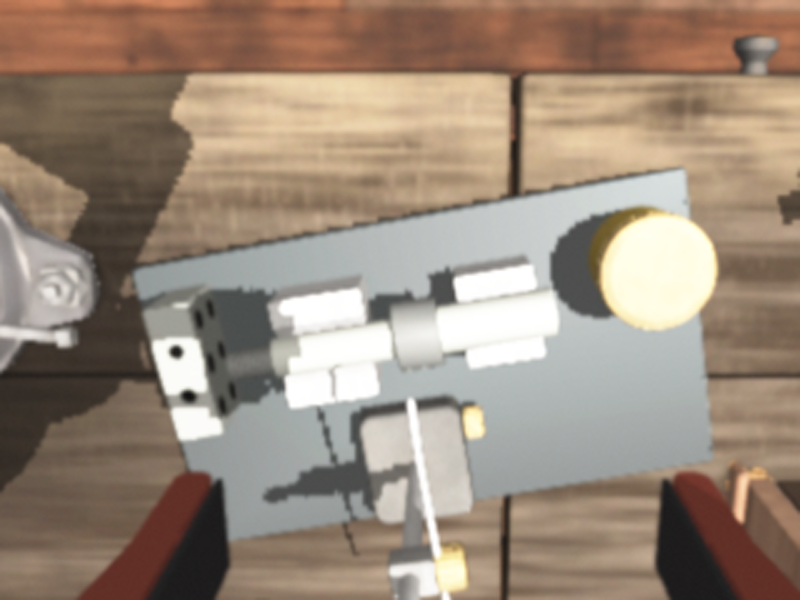

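View pics/fs.png

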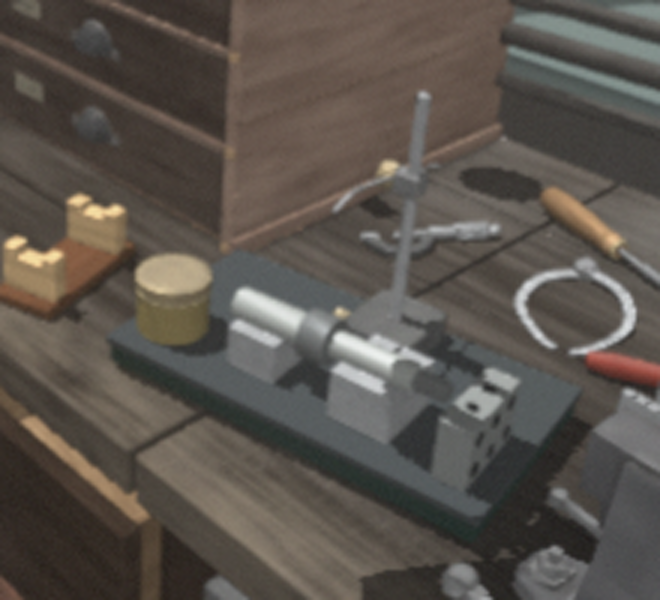

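The gauge stands on the plate with its base at about (416,461) and the scriber pointing towards the collar at (417,334). One numerical check.

Run:
```python
from r import *
import pickle
np.set_printoptions(precision=4,suppress=True)
d=pickle.load(open("pics/w_f.pkl","rb"))
P=lambda pts,z: onplane(d,np.array(pts)/2.5+(100,60),z)[:,:2]
q=P([(360,410),(459,399),(472,511),(374,524)],.052);e=np.roll(q,-1,0)-q
c=P([(417,334)],.07)[0];tip=P([(230,362)],.07)[0];b=q.mean(0)
ang=np.arctan2(e[1,1],e[1,0]);g=ang-pi/2
R=np.array([[np.cos(g),np.sin(g)],[-np.sin(g),np.cos(g)]])
print(b,np.linalg.norm(e,axis=1),"yaw",np.arctan2(e[:,1],e[:,0]),"spindle in gauge",R@(c-b)+[.006,.008],"spin U,V",(c-S)@U,(c-S)@V,"tip U",(tip-S)@U)
print("behind:",(b-np.array([.505,-.205]))@V)
d2=pickle.load(open("pics/w_fs.pkl","rb"))
print("pillar proj base->top",(proj(d2,[[*b,.052],[*b,.242]])-(220,150))*3)
print("tin",P([(658,269)],.08))
```

```text
[ 0.5579 -0.2135] [0.0574 0.0716 0.0595 0.0734] yaw [ 1.6899  0.1169 -1.4229 -3.0534] spindle in gauge [-0.0051 -0.0743] spin U,V 0.1252949163838388 0.002559248957708093 tip U 0.02189258179242508
behind: 0.05066685582614429
pillar proj base->top [[392.1084 315.9483]
 [420.555   92.8198]]
tin [[ 0.437 -0.087]]
```

```bash
python3 -c "
from workcell import bot
print(bot.hand_in())"
```

```text
the job is handed in; nothing more can be done
None
```

The set-up is done and handed in, but hand-in returned no verdict. My last pictures put every part I measured within the limits; the spindle's thin end is about 7–9 mm from the stop, and the gauge is upright behind it with its point at the collar. I checked that the tin had not moved; the micrometer and caliper I never touched and did not re-measure.

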